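Sort the washed-up tubes, stoppers and forceps

TASK

Put the washed labware away by kind: lay the two capped tubes flat and lengthwise, side by side, in the shallow white perforated tray; stand the two black rubber stoppers upright on their wide ends, as they stand now, in the deeper white tub; and lay the forceps flat and lengthwise in the stainless steel dish. Leave the small amber jar and the petri dish where they stand among them.

Things in the scene. Friction and masses are not known exactly. Their poses are not given: they have to be found in the camera images.
- tube_a_center (a point): Capped culture tube lying down: milky round plastic body 20 mm in diameter, black six-sided cap (20 mm across flats, 22 mm long) that keeps it from rolling; 130 mm long in all, about 30 g. Point: its middle, 10 mm above what it lies on. x along the tube towards the cap (at the start within 0.35 rad of world x), z up. Grip across the body near the middle.
- tube_b_center (a point): A second tube, the same as the first: 130 mm long, 20 mm in diameter. Point: its middle, 10 mm above what it lies on; x along the tube towards the cap, z up at the start.
- stopper_a_center (a point): Solid black rubber stopper, a tapered plug standing on its wide end: 34 mm across at the bottom, 29 mm at the top, 40 mm high, about 35 g. Point: its centre, 20 mm above what it stands on; z up.
- stopper_b_center (a point): A second stopper, the same as the first: 34 mm across at the foot, 29 mm at the top, 40 mm high. Point: its centre, 20 mm above what it stands on; z up.
- forceps_center (a point): Steel forceps (tweezers) lying down, rigid, 126 mm long, 10 mm high, about 45 g; from above a narrow V, 16 mm wide at and behind the middle, narrowing to 8 mm at the tips. Point: 63 mm from either end, 5 mm above what it lies on. x along it towards the tips (at the start within 0.35 rad of world x), z up. Best gripped across, 0 to 25 mm from the point towards the blunt end.
- tube_tray: Shallow white plastic tray with a floor of small round perforations, for tubes: 140 mm (x) by 180 mm (y) outside, rim 22 mm high, walls and floor 4 mm thick (inside 132 by 172 mm). Fixed. Origin: centre of its underside; x the short side, y the long side (within 0.1 rad of world y), z up. The three containers swap places.
- stopper_tub: Deeper white plastic tub with a plain floor and small lugs at its short ends, for stoppers: 125 mm (x) by 150 mm (y) outside (lugs and rim reach 135 by 176 mm), rim 45 mm high, walls and floor 4 mm thick (inside 117 by 142 mm). Fixed. Origin: centre of its underside; x the short side, y the long side (within 0.1 rad of world y), z up. The three containers swap places.
- steel_dish: Shallow stainless steel instrument dish, for forceps: 110 mm (x) by 180 mm (y) outside, rim 27 mm high, walls and floor 3 mm thick (inside 104 by 174 mm). Fixed. Origin: centre of its underside; x the short side, y the long side (within 0.1 rad of world y), z up. The three containers swap places.
- jar_center (a point): Bystander, to be left alone: small amber jar with a white cap, 38 mm in diameter, 55 mm high, loose, standing among the things. Point: its centre, 27.5 mm above the table.
- petri_dish_center (a point): Bystander, to be left alone: closed clear petri dish, 60 mm in diameter, 14 mm high, loose, lying among the things. Point: its centre, 7 mm above the table.
Things that resemble listed ones, but are neither listed nor needed, are in the scene too. Of the things shaped like the part that bears forceps_center, the bare steel one is meant. Leave any purple look-alike of the part that bears tube_a_center alone.

How it is judged:
At the end, for the whole second after the job is handed in: Both tubes lie flat on the perforated tray's floor, lengthwise within 0.35 rad, not stacked; both stoppers stand on the tub's floor, wide end down (tilt under 0.2 rad); the forceps lie flat in the steel dish, lengthwise within 0.45 rad. All wholly inside, released and at rest (x of tube_a_center in the frame of tube_tray between -0.058 and 0.058 m and y of tube_a_center in the frame of tube_tray between -0.03 and 0.03 m and z of tube_a_center in the frame of tube_tray between 0.008 and 0.022 m and angle between the x axis of each of tube_a_center, tube_b_center and the y axis of tube_tray, either way round below 0.35 rad and linear speed of each of tube_a, tube_b, stopper_a, stopper_b, forceps below 0.02 m/s and x of tube_b_center in the frame of tube_tray between -0.058 and 0.058 m and y of tube_b_center in the frame of tube_tray between -0.03 and 0.03 m and z of tube_b_center in the frame of tube_tray between 0.008 and 0.022 m and x of stopper_a_center in the frame of stopper_tub between -0.047 and 0.047 m and y of stopper_a_center in the frame of stopper_tub between -0.059 and 0.059 m and z of stopper_a_center in the frame of stopper_tub between 0.018 and 0.032 m and angle between each of stopper_a_center, stopper_b_center's own z axis and vertical below 0.2 rad and x of stopper_b_center in the frame of stopper_tub between -0.047 and 0.047 m and y of stopper_b_center in the frame of stopper_tub between -0.059 and 0.059 m and z of stopper_b_center in the frame of stopper_tub between 0.018 and 0.032 m and x of forceps_center in the frame of steel_dish between -0.048 and 0.048 m and y of forceps_center in the frame of steel_dish between -0.033 and 0.033 m and z of forceps_center in the frame of steel_dish between 0.004 and 0.018 m and angle between the x axis of forceps_center and the y axis of steel_dish, either way round below 0.45 rad); the robot touches nothing.
It fails at once if the amber jar is shoved or knocked over (more than 25 mm) (distance of jar_center from where it was at the start of the episode above 0.025 m or angle between jar_center's own z axis and vertical above 0.5 rad).
It fails at once if the petri dish is shoved (more than 25 mm) (distance of petri_dish_center from where it was at the start of the episode above 0.025 m).
It also fails if it takes over 125 s, if anything falls off the work surface, if the arm or the gripper's body presses on something with over 40 N, if the wrist force passes 120 N, or if a joint passes its speed limit or range.

ROBOT

A 7-joint arm with a two-finger parallel gripper is mounted at the origin on the work surface. World frame = base frame: x ahead of the robot, y to its left, z up, the work surface at z = 0. Lengths are in m, angles in rad, forces in N, time in s.
With the tool pointing down it reaches from about 0.4 to 0.85 m from the base axis. Payload 10.4 kg.
Tool frame: the origin (TCP) lies on the centre line of the jaws, within the pads' length; the fingertips stand r.finger_overhang ahead of it and the grasp point (between the pads) lies 5 mm behind it (r.finger_overhang is the distance from the TCP to the fingertips, in m); z points along the fingers, y is the line along which they close (so a half turn about z gives the same grasp; the last joint's range is limited). The gripper opens to 87 mm and grips with 3 to 60 N. Pads are 19 mm wide; open, the fingers measure 117 mm over their backs; the gripper's body (75 mm by 190 mm) begins 51 mm behind the grasp point.
Start: joints at [-1.21, 0.332, -0.065, 1.46, 0.022, 1.35, -0.088], TCP at [0.234, 0.58, 0.237] pointing down, gripper open.
Joint ranges: [-2.6, 2.6], [-0.5, 2.12], [-1.47, 1.34], [0.16, 2.42], [-1.27, 4.41], [0.06, 2.06], [-2.6, 2.6]. Speed limits (rad/s): [2.22, 2.22, 2.79, 2.79, 3.14, 3.14, 3.14].

INTERFACE

Orientations are given as a unit quaternion [x, y, z, w].
In Python, from bench import read_state, viewer, r gives the robot as it stands.
- The arm moves only by the tool carry_out, never from a script. Its argument "moves" is a list of rows, each a list of 6 numbers: the shift along the tool's x, y, z in units of 40 mm (1.0 is 40 mm), then the turn, a rotation vector about the tool's x, y, z in units of 8 degrees (1.0 is 8 degrees). A call has 1 to 20 rows; each row shifts and turns the commanded pose from where the row before left it, along the tool's axes as they then stand; what a row does not reach is not made up. A row lasts 1/8 s, in which the tool goes at most 62.5 mm and 10.7 degrees, less where a joint would pass 70% of its speed; a pose out of reach is approached as far as the arm can. A call is refused whole if a number of a shift passes 1 or a number of a turn 1, either way. A call with a gripper value outside its range is refused whole. "fingers" is the finger opening in mm, from 0 to 87, set as the call begins (left out, the last holds). The fingers move at their own pace and stop on an object; "force" is the grip in N (left out, the last holds). Time passes only in rows, so rows that do not move let the fingers close. It gives the time, the measured TCP pose, the force, the opening and the grip force at its end, in the units of the state.
- read_state(): the state, without advancing time (a new reading comes with each control period).
- viewer.camera(name): name is "side" or "top"; returns a dict with "pixels" (384x512x3 uint8, red, green, blue), "range_z" (384x512 float32, m along the optical axis (not along the pixel's ray), 0 where there is no reading), "fx", "fy", "cx", "cy" (pixels), "k1" (the pictures are not rectified: a ray, as slopes to the right and down, at radius r is drawn at 1 + k1 r^2 times it, then the intrinsics apply), "xyz" and "orientation" of the camera in the world. Camera axes: x right, y down, z forward; pixel columns grow to the right and rows downward; lengths in m; the calibration is good to about 2 mm. A picture is of the moment at which its call begins.
- r.close_job(): hands the job in; it is judged then, once.
The state is a dict: "time": time; "joint_positions": joint angles; "joint_vel": joint speeds; "joint_torque": joint torques, N m; "ee_pos": TCP position; "eef_rot": TCP orientation; "ft_force": force on the tool from outside, world axes, zero at the start; "torque": the same for the moment, N m; "width": finger opening in m; "grip_force": force on a finger pad.
Only numpy, scipy, OpenCV 4.12 (cv2) and the standard library are available. Lean on these libraries where they do the work, as an engineer would, in place of code of your own. Each camera call takes 0.05 s, during which the arm holds its last target. There are 200 camera calls.

## Working session

There is one attempt and no reset: what is moved stays moved. The work goes in short steps, Python scripts to look and compute and a tool call to move; the robot and the scene stay as the last step left them, time stands still between calls to the robot, and variables do not carry over. Pictures are saved under pics/ and viewed, at most 14 in all, crops included, and the job is handed in when it is done.

Besides the shell and the picture viewer there is one more tool, called after "Call:" by a JSON object that holds its "op" and its "data", one argument or row to a line. carry_out: Moves the arm, as the interface text tells. Its arguments: {"type":"object","properties":{"moves":{"type":"array","items":{"type":"array","items":{"type":"number"}}},"fingers":{"type":"number"},"force":{"type":"number"}},"required":["moves"]}

```bash
ls; mkdir -p pics; cat > h.py <<'E'
import numpy as np, cv2, json
from bench import read_state, viewer, r
from scipy.spatial.transform import Rotation as R
def cam(n): return viewer.camera(n)
def rays(c,uv):
    uv=np.atleast_2d(np.asarray(uv,float)); d=np.c_[(uv[:,0]-c['cx'])/c['fx'],(uv[:,1]-c['cy'])/c['fy']]
    s=d.copy()
    for _ in range(20): s=d/(1+c['k1']*(s**2).sum(1,keepdims=True))
    return s
def rot(c):
    o=np.array(c['orientation'],float); return R.from_quat(o).as_matrix() if o.size==4 else o.reshape(3,3)
def plane(c,uv,z):
    s=rays(c,uv); w=np.c_[s,np.ones(len(s))]@rot(c).T; p=np.array(c['xyz'])
    return p+w*((z-p[2])/w[:,2])[:,None]
def cloud(c):
    h,w=c['range_z'].shape; v,u=np.mgrid[:h,:w]; s=rays(c,np.c_[u.ravel(),v.ravel()])
    return ((np.c_[s,np.ones(len(s))]*c['range_z'].reshape(-1,1))@rot(c).T+np.array(c['xyz'])).reshape(h,w,3)
def save(c,f,crop=None,k=1):
    im=c['pixels'][:,:,::-1]
    if crop: im=im[crop[1]:crop[3],crop[0]:crop[2]]
    cv2.imwrite('pics/'+f,cv2.resize(im,None,fx=k,fy=k,interpolation=cv2.INTER_CUBIC))
E
python3 - <<'E'
from h import *
import pickle
for n in('top','side'):
    c=cam(n); save(c,n+'0.png',k=1.5); pickle.dump(c,open(n+'0.pkl','wb'))
    print(n,c['xyz'],c['orientation'],c['fx'],c['k1'])
print(read_state(),r.finger_overhang)
E
```

```text
pics
top [ 0.31909113 -0.14556088  1.05741015] [-0.69612338  0.7130311  -0.05187846  0.06563169] 355.71462070567054 0.018551985656407217
side [0.40187807 0.78025933 0.99120984] [-0.04875745  0.92530306 -0.37553681  0.0202255 ] 497.7375368469265 -0.10867503666374063
{'time': 0.1, 'joint_positions': array([-1.2096247 ,  0.33278756, -0.06471998,  1.4608272 ,  0.02159856,
        1.3499189 , -0.08849064]), 'joint_vel': array([ 6.88670872e-04, -1.93734004e-03,  5.40125199e-04, -9.93341922e-04,
       -1.11551643e-03, -8.23666268e-05, -5.38511397e-04]), 'joint_torque': array([ 1.63054952e-03, -6.24550152e+01,  2.45617947e-02, -3.90715456e+01,
       -6.16760692e-02,  3.67162423e-02,  1.96438475e-05]), 'ee_pos': array([0.2338828 , 0.5792414 , 0.23586112]), 'eef_rot': array([ 1.90687566e-01,  9.81650582e-01, -6.15514427e-04, -9.48288571e-05]), 'ft_force': array([ 0.82927051,  0.59100109, -0.49037189]), 'torque': array([ 0.00141444, -0.00035929,  0.01235667]), 'grip_force': 0.0, 'width': 0.08718706535580961} 0.014
```

View pics/top0.png

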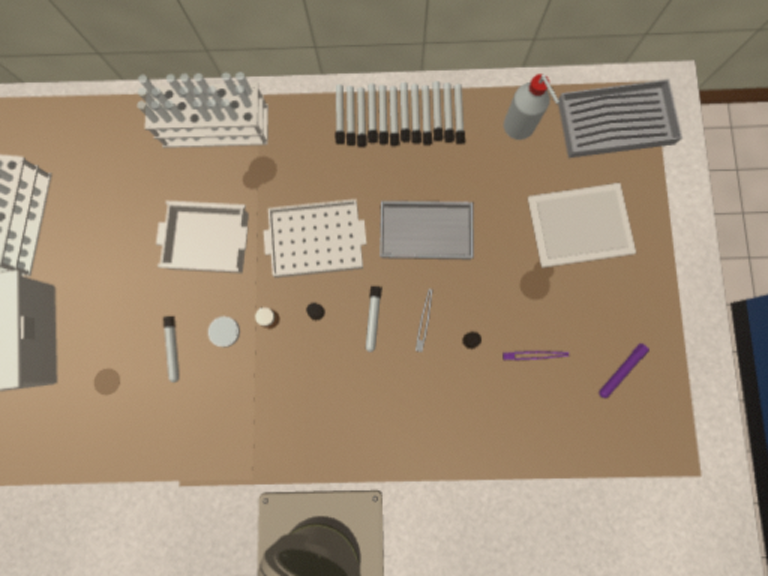

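View pics/side0.png

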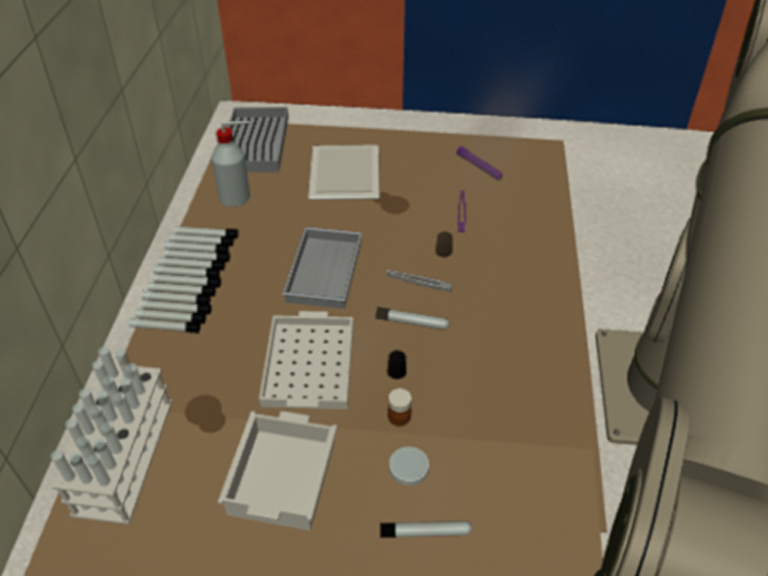

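Top view, in displayed pixels:

| Thing | Pixels | Choice |
|---|---|---|
| Tubes | (171,348), (374,318) | wanted |
| Tube look-alikes | purple (624,371), row of tubes (400,115), racked tubes (200,100) | rejected |
| Forceps | (425,320) | wanted |
| Forceps look-alike | purple (535,355) | rejected |
| Stoppers | (316,311), (472,340) | wanted |
| Stopper look-alikes | stains (262,170), (535,283), (107,381) | rejected |
| Containers | tub (203,237), tray (315,238), dish (427,230) | wanted |
| Container look-alikes | white lid (582,225), grey rack (620,118) | rejected |
| Jar and petri dish | (265,317), (223,331) | leave alone |

```bash
cat > m.py <<'E'
from h import *
import pickle
def meas(c,C,box,z0,z1,extra=None):
    m=np.zeros(C.shape[:2],bool); x0,y0,x1,y1=[int(b/1.5) for b in box]
    m[y0:y1,x0:x1]=1; m&=(C[...,2]>z0)&(C[...,2]<z1)
    if extra is not None: m&=extra
    return m
E
python3 - <<'E'
from m import *
c=pickle.load(open('top0.pkl','rb')); C=cloud(c)
save(c,'crop.png',(90,120,340,270),3)
t=C[200:300,250:400].reshape(-1,3); print('table z',np.median(t[:,2]),t[:,2].std())
hsv=cv2.cvtColor(c['pixels'],cv2.COLOR_RGB2HSV); g=c['pixels'].astype(int)
notable=(hsv[...,1]<60)|(hsv[...,2]<60)
B=dict(tubeL=(150,305,192,392),tubeR=(360,278,390,360),forc=(408,280,440,360),stL=(300,295,332,327),stR=(455,325,490,355),jar=(250,300,282,335),petri=(200,308,245,352))
for n,b in B.items():
    ex=hsv[...,2]<70 if n[:2]=='st' else ((hsv[...,1]<70)|(hsv[...,2]<60))
    m=meas(c,C,b,-.02,.2,ex).astype(np.uint8)
    k,l,s,_=cv2.connectedComponentsWithStats(m); i=1+s[1:,4].argmax(); m=l==i
    P=C[m]; zt=np.percentile(P[:,2],90)
    zz=dict(t=.01,f=.008,s=.02,j=.04,p=.012)[n[0]]
    v,u=np.nonzero(m); Q=plane(c,np.c_[u,v],zz)[:,:2].astype(np.float32)
    (cx,cy),(w,h),a=cv2.minAreaRect(Q); box=cv2.boxPoints(((cx,cy),(w,h),a))
    e=sorted([(np.linalg.norm(d),d) for d in (box[1]-box[0],box[2]-box[1])],key=lambda t:t[0])[1][1]
    e=e*np.sign(e[0]); print(n,m.sum(),'mean',Q.mean(0).round(4),'rect',np.round([cx,cy,w,h],4),'ang',np.arctan2(e[1],e[0]).round(3),'z',np.percentile(P[:,2],[10,50,90]).round(3))
T=dict(tub=(140,185,262,290,.045),tray=(258,185,373,290,.022),dish=(374,190,482,270,.027))
for n,b in T.items():
    m=meas(c,C,b[:4],.6*b[4],b[4]+.02).astype(np.uint8)
    k,l,s,_=cv2.connectedComponentsWithStats(m); m=l==1+s[1:,4].argmax()
    v,u=np.nonzero(m);Q=plane(c,np.c_[u,v],b[4])[:,:2].astype(np.float32)
    print(n,m.sum(),Q.mean(0),cv2.minAreaRect(Q),np.percentile(C[m][:,2],[10,50,90]).round(3))
    # floor
    m=meas(c,C,b[:4],-.05,.3); 
print(plane(c,[[213,357]],0))
E
```

```text
table z 5.722960604104266e-05 0.07265187352405043
tubeL 311 mean [0.3863 0.2905] rect [0.3874 0.2906 0.1261 0.0223] ang 0.127 z [0.004 0.016 0.02 ]
tubeR 282 mean [ 0.4368 -0.1072] rect [ 0.4368 -0.107   0.0203  0.1265] ang -0.12 z [0.013 0.017 0.02 ]
forc 157 mean [ 0.4274 -0.2075] rect [ 0.4342 -0.2092  0.0167  0.1267] ang -0.23 z [0.001 0.008 0.012]
stL 88 mean [0.4546 0.0047] rect [0.454  0.0048 0.0318 0.0269] ang 0.768 z [0.024 0.039 0.041]
stR 91 mean [ 0.3916 -0.2981] rect [ 0.3909 -0.2989  0.0319  0.026 ] ang 1.547 z [0.028 0.039 0.042]
jar 133 mean [0.4448 0.1001] rect [0.4451 0.1002 0.0352 0.032 ] ang 1.546 z [0.045 0.054 0.056]
petri 369 mean [0.4204 0.1877] rect [0.4202 0.1873 0.0624 0.0612] ang 0.79 z [0.003 0.013 0.016]
tub 800 [0.61125    0.22735275] ((0.6070956587791443, 0.22523415088653564), (0.1796380877494812, 0.13857316970825195), 85.36599731445312) [0.034 0.043 0.046]
tray 503 [0.6041015  0.00743358] ((0.6027815341949463, 0.005928881466388702), (0.14157837629318237, 0.20345063507556915), 4.311555862426758) [0.017 0.021 0.023]
dish 452 [ 0.6145857  -0.22467437] ((0.6119199991226196, -0.21800652146339417), (0.18475964665412903, 0.11498428881168365), 87.17119598388672) [0.021 0.025 0.028]
[[ 0.03561799 -0.00058293  0.        ]]
```

View pics/crop.png

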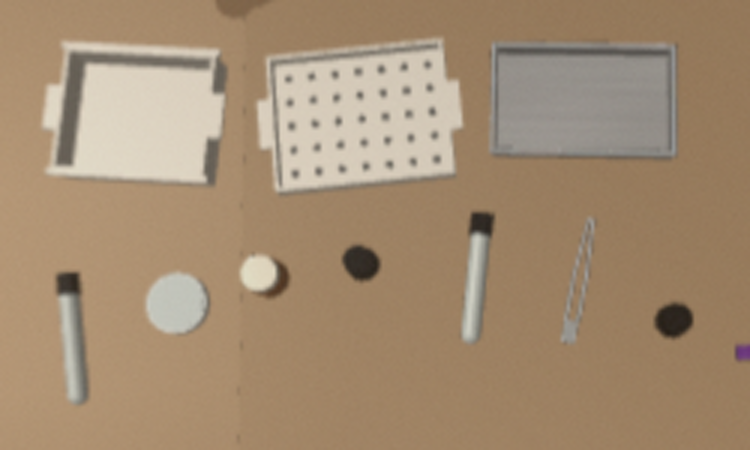

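The crop confirms the choice: bare-steel forceps, two milky tubes with black caps, two black stoppers and the three containers. Heights and sizes match the description.

```bash
cat > p.py <<'E'
import sys
from h import *
# usage: p.py x,y,z,toolY_angle ...   plan: turn first, then shift in the new tool frame
s=read_state(); p=np.array(s['ee_pos']); q=R.from_quat(s['eef_rot'])
print('t',round(s['time'],2),'j7',s['joint_positions'][6].round(2),'w',round(s['width'],4),'gf',round(s['grip_force'],1),p.round(4))
for a in sys.argv[1:]:
    x,y,z,th=map(float,a.split(','))
    T=R.from_matrix(np.array([[-np.sin(-th)*-1*-1 if 0 else np.sin(th)*-1,np.cos(th),0],[np.cos(th),np.sin(th),0],[0,0,-1]]).T if 0 else np.c_[[-np.sin(th),np.cos(th),0],[np.cos(th),np.sin(th),0],[0,0,-1]])
    rv=(q.inv()*T).as_rotvec()/np.radians(8); sh=T.inv().apply(np.array([x,y,z])-p)/.04
    print(a,'turn',rv.round(2),'shift',sh.round(2)); p=np.array([x,y,z]); q=T
E
sed -i 's/    T=.*/    T=R.from_matrix(np.c_[[-np.sin(th),np.cos(th),0],[np.cos(th),np.sin(th),0],[0,0,-1]])/' p.py
python3 p.py 0.387,0.2905,0.12,1.698 0.387,0.2905,0.016,1.698 0.387,0.2905,0.12,1.698 0.631,0.008,0.12,0.075 0.631,0.008,0.021,0.075
```

```text
t 0.1 j7 -0.09 w 0.0872 gf 0.0 [0.2339 0.5792 0.2359]
0.387,0.2905,0.12,1.698 turn [-0.01 -0.   -3.66] shift [-2.88 -7.65  2.9 ]
0.387,0.2905,0.016,1.698 turn [0. 0. 0.] shift [0.  0.  2.6]
0.387,0.2905,0.12,1.698 turn [0. 0. 0.] shift [ 0.   0.  -2.6]
0.631,0.008,0.12,0.075 turn [ 0.    0.   11.62] shift [-7.5   5.55  0.  ]
0.631,0.008,0.021,0.075 turn [0. 0. 0.] shift [0.   0.   2.47]
```

Call:
{"op": "carry_out", "data": {
  "moves": [
    [0,0,0,0,0,-0.915],
    [0,0,0,0,0,-0.915],
    [0,0,0,0,0,-0.915],
    [0,0,0,0,0,-0.915],
    [-0.288,-0.765,0.29,0,0,0],
    [-0.288,-0.765,0.29,0,0,0],
    [-0.288,-0.765,0.29,0,0,0],
    [-0.288,-0.765,0.29,0,0,0],
    [-0.288,-0.765,0.29,0,0,0],
    [-0.288,-0.765,0.29,0,0,0],
    [-0.288,-0.765,0.29,0,0,0],
    [-0.288,-0.765,0.29,0,0,0],
    [-0.288,-0.765,0.29,0,0,0],
    [-0.288,-0.765,0.29,0,0,0],
    [0,0,0,0,0,0],
    [0,0,0,0,0,0]
  ],
  "fingers": 50,
  "force": 20
}}

```text
time: 2.1
ee_pos: [0.3868, 0.2913, 0.1207]
eef_rot: [-0.064, 0.998, 0.0, -0.0]
ft_force: [-0.6, 0.0, 0.4]
width: 0.0498
grip_force: 0.0
```

```bash
python3 p.py 0.387,0.2905,0.016,1.698
```

```text
t 2.1 j7 0.96 w 0.0498 gf 0.0 [0.3868 0.2913 0.1207]
0.387,0.2905,0.016,1.698 turn [ 0. -0.  0.] shift [-0.   -0.02  2.62]
```

Call:
{"op": "carry_out", "data": {
  "moves": [
    [0,-0.02,0.7,0,0,0],
    [0,0,0.7,0,0,0],
    [0,0,0.5,0,0,0],
    [0,0,0.4,0,0,0],
    [0,0,0.31,0,0,0],
    [0,0,0,0,0,0],
    [0,0,0,0,0,0]
  ]
}}

```text
time: 2.98
ee_pos: [0.3874, 0.2901, 0.0166]
eef_rot: [-0.064, 0.998, 0.0, 0.0]
ft_force: [-0.1, 0.1, 0.5]
width: 0.0499
grip_force: 0.0
```

Call:
{"op": "carry_out", "data": {
  "moves": [
    [0,0,0,0,0,0],
    [0,0,0,0,0,0],
    [0,0,0,0,0,0],
    [0,0,0,0,0,0],
    [0,0,0,0,0,0],
    [0,0,0,0,0,0],
    [0,0,-0.4,0,0,0],
    [0,0,-0.7,0,0,0],
    [0,0,-0.75,0,0,0],
    [0,0,-0.75,0,0,0],
    [0,0,0,0,0,0]
  ],
  "fingers": 10
}}

```text
time: 4.35
ee_pos: [0.3885, 0.2909, 0.1232]
eef_rot: [-0.064, 0.998, 0.002, 0.002]
ft_force: [-0.7, 0.7, -0.8]
width: 0.019
grip_force: 19.9
```

```bash
python3 p.py 0.631,0.008,0.12,0.075 0.631,0.008,0.021,0.075
```

```text
t 4.35 j7 0.97 w 0.019 gf 19.9 [0.3885 0.2909 0.1232]
0.631,0.008,0.12,0.075 turn [4.000e-02 1.000e-02 1.162e+01] shift [-7.51  5.52  0.08]
0.631,0.008,0.021,0.075 turn [0. 0. 0.] shift [0.   0.   2.47]
```

Call:
{"op": "carry_out", "data": {
  "moves": [
    [0,0,0,0,0,0.894],
    [0,0,0,0,0,0.894],
    [0,0,0,0,0,0.894],
    [0,0,0,0,0,0.894],
    [0,0,0,0,0,0.894],
    [0,0,0,0,0,0.894],
    [0,0,0,0,0,0.894],
    [0,0,0,0,0,0.894],
    [0,0,0,0,0,0.894],
    [0,0,0,0,0,0.894],
    [0,0,0,0,0,0.894],
    [0,0,0,0,0,0.894],
    [0,0,0,0,0,0.894]
  ]
}}

```text
time: 5.98
ee_pos: [0.3869, 0.2895, 0.1198]
eef_rot: [0.682, 0.732, -0.0, -0.0]
ft_force: [-0.1, 0.0, -1.2]
width: 0.0191
grip_force: 19.9
```

Call:
{"op": "carry_out", "data": {
  "moves": [
    [-0.75,0.55,0,0,0,0],
    [-0.75,0.55,0,0,0,0],
    [-0.75,0.55,0,0,0,0],
    [-0.75,0.55,0,0,0,0],
    [-0.75,0.55,0,0,0,0],
    [-0.75,0.55,0,0,0,0],
    [-0.75,0.55,0,0,0,0],
    [-0.75,0.55,0,0,0,0],
    [-0.75,0.55,0,0,0,0],
    [-0.75,0.55,0,0,0,0],
    [0,0,0,0,0,0],
    [0,0,0,0,0,0]
  ]
}}

```text
time: 7.48
ee_pos: [0.6286, 0.0077, 0.1195]
eef_rot: [0.68, 0.733, -0.0, -0.001]
ft_force: [0.8, 0.1, -0.4]
width: 0.019
grip_force: 19.9
```

```bash
python3 p.py 0.631,0.008,0.021,0.075; python3 - <<'E'
from h import *
save(cam('top'),'t1.png',(90,100,330,250),3)
E
```

```text
t 7.47 j7 0.12 w 0.019 gf 19.9 [0.6286 0.0077 0.1195]
0.631,0.008,0.021,0.075 turn [-0.01 -0.    0.  ] shift [0.   0.06 2.46]
```

View pics/t1.png

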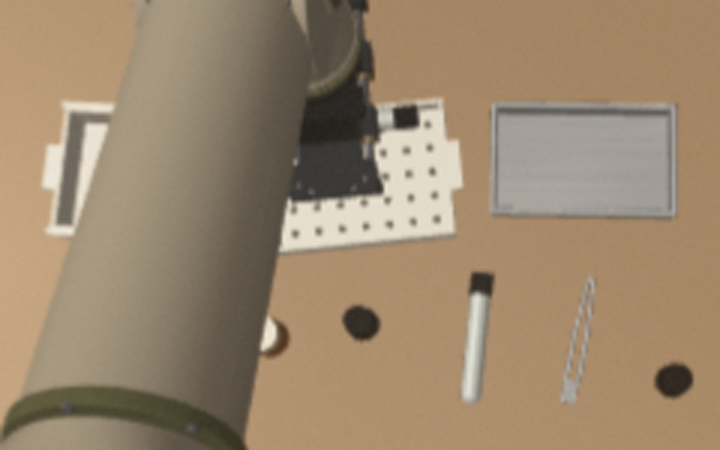

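The tube is held level with its cap at crop (405,117), over the far half of the tray. Next I lower it, release and lift.

Call:
{"op": "carry_out", "data": {
  "moves": [
    [0,0.06,0.7,0,0,0],
    [0,0,0.7,0,0,0],
    [0,0,0.5,0,0,0],
    [0,0,0.3,0,0,0],
    [0,0,0.26,0,0,0],
    [0,0,0,0,0,0],
    [0,0,0,0,0,0]
  ]
}}

```text
time: 8.4
ee_pos: [0.632, 0.0074, 0.0224]
eef_rot: [0.68, 0.733, 0.0, 0.0]
ft_force: [-0.2, -1.1, 0.3]
width: 0.0187
grip_force: 19.9
```

Call:
{"op": "carry_out", "data": {
  "moves": [
    [0,0,0,0,0,0],
    [0,0,0,0,0,0],
    [0,0,0,0,0,0],
    [0,0,0,0,0,0],
    [0,0,-0.5,0,0,0],
    [0,0,-0.7,0,0,0],
    [0,0,-0.8,0,0,0],
    [0,0,-0.5,0,0,0],
    [0,0,0,0,0,0]
  ],
  "fingers": 32
}}

```text
time: 9.52
ee_pos: [0.6326, 0.0075, 0.1238]
eef_rot: [0.68, 0.733, 0.001, 0.001]
ft_force: [-0.1, 0.4, -0.2]
width: 0.0318
grip_force: 0.0
```

```bash
python3 p.py 0.437,-0.107,0.12,1.451 0.437,-0.107,0.016,1.451
```

```text
t 9.53 j7 0.12 w 0.0318 gf 0.0 [0.6326 0.0075 0.1238]
0.437,-0.107,0.12,1.451 turn [ 0.02  0.01 -9.85] shift [ 4.51 -3.43  0.1 ]
0.437,-0.107,0.016,1.451 turn [0. 0. 0.] shift [0.  0.  2.6]
```

Call:
{"op": "carry_out", "data": {
  "moves": [
    [0,0,0,0,0,-0.895],
    [0,0,0,0,0,-0.895],
    [0,0,0,0,0,-0.895],
    [0,0,0,0,0,-0.895],
    [0,0,0,0,0,-0.895],
    [0,0,0,0,0,-0.895],
    [0,0,0,0,0,-0.895],
    [0,0,0,0,0,-0.895],
    [0,0,0,0,0,-0.895],
    [0,0,0,0,0,-0.895],
    [0,0,0,0,0,-0.9],
    [0.75,-0.57,0,0,0,0],
    [0.75,-0.57,0,0,0,0],
    [0.75,-0.57,0,0,0,0],
    [0.75,-0.57,0,0,0,0],
    [0.75,-0.57,0,0,0,0],
    [0.76,-0.58,0.1,0,0,0],
    [0,0,0,0,0,0],
    [0,0,0,0,0,0]
  ],
  "fingers": 50
}}

```text
time: 11.9
ee_pos: [0.4362, -0.1067, 0.1174]
eef_rot: [0.06, 0.998, 0.0, -0.0]
ft_force: [0.1, -0.1, 0.0]
width: 0.0502
grip_force: 0.0
```

```bash
python3 p.py 0.437,-0.107,0.016,1.451
```

```text
t 11.9 j7 1.6 w 0.0502 gf 0.0 [ 0.4362 -0.1067  0.1174]
0.437,-0.107,0.016,1.451 turn [ 0. -0. -0.] shift [-0.02 -0.    2.53]
```

Call:
{"op": "carry_out", "data": {
  "moves": [
    [0,0,0.7,0,0,0],
    [0,0,0.7,0,0,0],
    [0,0,0.5,0,0,0],
    [0,0,0.35,0,0,0],
    [0,0,0.28,0,0,0],
    [0,0,0,0,0,0],
    [0,0,0,0,0,0]
  ]
}}

```text
time: 12.78
ee_pos: [0.4365, -0.1072, 0.017]
eef_rot: [0.06, 0.998, 0.0, 0.0]
ft_force: [0.4, 0.2, 0.2]
width: 0.0498
grip_force: 0.0
```

Call:
{"op": "carry_out", "data": {
  "moves": [
    [0,0,0,0,0,0],
    [0,0,0,0,0,0],
    [0,0,0,0,0,0],
    [0,0,0,0,0,0],
    [0,0,0,0,0,0],
    [0,0,0,0,0,0],
    [0,0,-0.4,0,0,0],
    [0,0,-0.7,0,0,0],
    [0,0,-0.75,0,0,0],
    [0,0,-0.75,0,0,0],
    [0,0,0,0,0,0],
    [0,0,0,0,0,0]
  ],
  "fingers": 10
}}

```text
time: 14.28
ee_pos: [0.4356, -0.1071, 0.1198]
eef_rot: [0.06, 0.998, 0.0, -0.0]
ft_force: [-1.0, -1.1, 0.3]
width: 0.0185
grip_force: 19.9
```

```bash
python3 p.py 0.575,0.004,0.12,0.075 0.575,0.004,0.021,0.075
python3 - <<'E'
from h import *
save(cam('side'),'s2.png',(130,150,380,384),3)
E
```

```text
t 14.28 j7 1.6 w 0.0185 gf 19.9 [ 0.4356 -0.1071  0.1198]
0.575,0.004,0.12,0.075 turn [-0.   -0.01  9.85] shift [ 2.51  3.68 -0.  ]
0.575,0.004,0.021,0.075 turn [0. 0. 0.] shift [0.   0.   2.47]
```

View pics/s2.png

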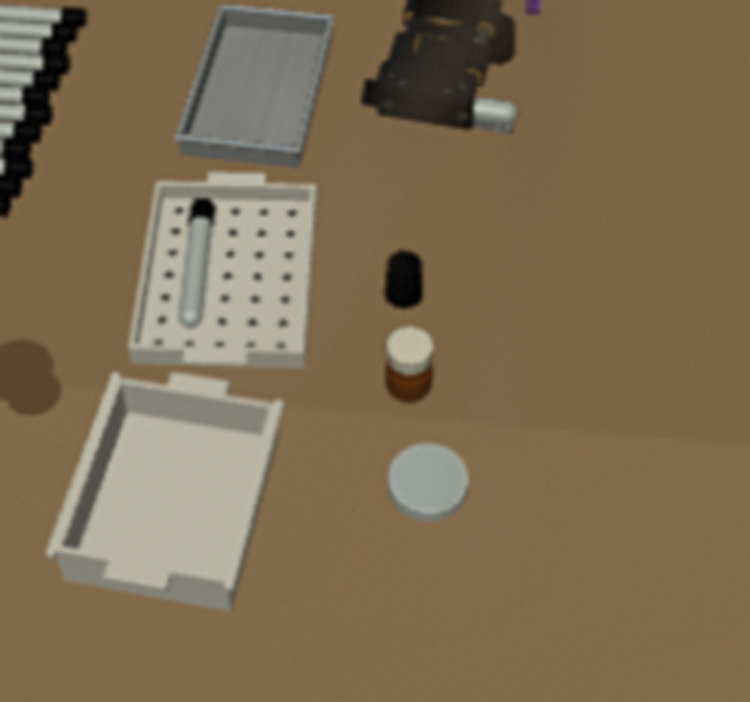

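Tube one lies flat and lengthwise on the perforated floor at crop (197,262), and the second is gripped at (490,115). The near half of the tray is free.

Call:
{"op": "carry_out", "data": {
  "moves": [
    [0,0,0,0,0,0.895],
    [0,0,0,0,0,0.895],
    [0,0,0,0,0,0.895],
    [0,0,0,0,0,0.895],
    [0,0,0,0,0,0.895],
    [0,0,0,0,0,0.895],
    [0,0,0,0,0,0.895],
    [0,0,0,0,0,0.895],
    [0,0,0,0,0,0.895],
    [0,0,0,0,0,0.895],
    [0,0,0,0,0,0.9],
    [0.5,0.735,0,0,0,0],
    [0.5,0.735,0,0,0,0],
    [0.5,0.735,0,0,0,0],
    [0.5,0.735,0,0,0,0],
    [0.51,0.74,0,0,0,0],
    [0,0,0,0,0,0],
    [0,0,0,0,0,0]
  ]
}}

```text
time: 16.58
ee_pos: [0.5743, 0.0034, 0.1193]
eef_rot: [0.68, 0.733, -0.001, -0.001]
ft_force: [0.1, -0.3, -0.9]
width: 0.0194
grip_force: 19.9
```

```bash
python3 p.py 0.575,0.004,0.021,0.075
```

```text
t 16.57 j7 0.03 w 0.0194 gf 19.9 [0.5743 0.0034 0.1193]
0.575,0.004,0.021,0.075 turn [-0.02  0.   -0.  ] shift [0.01 0.02 2.46]
```

Call:
{"op": "carry_out", "data": {
  "moves": [
    [0,0,0.7,0,0,0],
    [0,0,0.7,0,0,0],
    [0,0,0.5,0,0,0],
    [0,0,0.3,0,0,0],
    [0,0,0.26,0,0,0],
    [0,0,0,0,0,0],
    [0,0,0,0,0,0]
  ]
}}

```text
time: 17.45
ee_pos: [0.5756, 0.004, 0.0227]
eef_rot: [0.68, 0.733, 0.0, 0.0]
ft_force: [-0.8, -0.7, -0.8]
width: 0.0189
grip_force: 19.9
```

Call:
{"op": "carry_out", "data": {
  "moves": [
    [0,0,0,0,0,0],
    [0,0,0,0,0,0],
    [0,0,0,0,0,0],
    [0,0,0,0,0,0],
    [0,0,-0.5,0,0,0],
    [0,0,-0.7,0,0,0],
    [0,0,-0.8,0,0,0],
    [0,0,-0.5,0,0,0],
    [0,0,0,0,0,0]
  ],
  "fingers": 32
}}

```text
time: 18.58
ee_pos: [0.5762, 0.0041, 0.1236]
eef_rot: [0.68, 0.733, 0.001, 0.001]
ft_force: [0.5, -0.6, -0.3]
width: 0.032
grip_force: 0.0
```

```bash
python3 p.py 0.424,-0.207,0.12,1.341 0.424,-0.207,0.016,1.341
```

```text
t 18.57 j7 0.03 w 0.032 gf 0.0 [0.5762 0.0041 0.1236]
0.424,-0.207,0.12,1.341 turn [ 0.02  0.01 -9.07] shift [ 2.5  -6.01  0.09]
0.424,-0.207,0.016,1.341 turn [0. 0. 0.] shift [0.  0.  2.6]
```

Call:
{"op": "carry_out", "data": {
  "moves": [
    [0,0,0,0,0,-0.907],
    [0,0,0,0,0,-0.907],
    [0,0,0,0,0,-0.907],
    [0,0,0,0,0,-0.907],
    [0,0,0,0,0,-0.907],
    [0,0,0,0,0,-0.907],
    [0,0,0,0,0,-0.907],
    [0,0,0,0,0,-0.907],
    [0,0,0,0,0,-0.907],
    [0,0,0,0,0,-0.907],
    [0.31,-0.75,0,0,0,0],
    [0.31,-0.75,0,0,0,0],
    [0.31,-0.75,0,0,0,0],
    [0.31,-0.75,0,0,0,0],
    [0.31,-0.75,0,0,0,0],
    [0.31,-0.75,0,0,0,0],
    [0.31,-0.75,0,0,0,0],
    [0.33,-0.76,0,0,0,0],
    [0,0,0,0,0,0],
    [0,0,0,0,0,0]
  ],
  "fingers": 45
}}

```text
time: 21.08
ee_pos: [0.4233, -0.2067, 0.1215]
eef_rot: [0.114, 0.993, 0.0, -0.0]
ft_force: [-0.3, 0.7, 0.7]
width: 0.0452
grip_force: 0.0
```

```bash
python3 p.py 0.424,-0.207,0.0155,1.341
```

```text
t 21.07 j7 1.71 w 0.0452 gf 0.0 [ 0.4233 -0.2067  0.1215]
0.424,-0.207,0.0155,1.341 turn [ 0.   -0.01  0.01] shift [-0.02 -0.    2.65]
```

Call:
{"op": "carry_out", "data": {
  "moves": [
    [0,0,0.7,0,0,0],
    [0,0,0.7,0,0,0],
    [0,0,0.5,0,0,0],
    [0,0,0.4,0,0,0],
    [0,0,0.35,0,0,0],
    [0,0,0,0,0,0],
    [0,0,0,0,0,0]
  ]
}}

```text
time: 21.95
ee_pos: [0.4235, -0.2073, 0.0162]
eef_rot: [0.114, 0.993, 0.0, 0.0]
ft_force: [0.6, -0.6, 0.1]
width: 0.0449
grip_force: 0.0
```

Call:
{"op": "carry_out", "data": {
  "moves": [
    [0,0,0,0,0,0],
    [0,0,0,0,0,0],
    [0,0,0,0,0,0],
    [0,0,0,0,0,0],
    [0,0,0,0,0,0],
    [0,0,0,0,0,0],
    [0,0,-0.4,0,0,0],
    [0,0,-0.7,0,0,0],
    [0,0,-0.75,0,0,0],
    [0,0,-0.75,0,0,0],
    [0,0,0,0,0,0],
    [0,0,0,0,0,0]
  ],
  "fingers": 5
}}

```text
time: 23.45
ee_pos: [0.423, -0.2073, 0.1201]
eef_rot: [0.114, 0.993, 0.0, -0.0]
ft_force: [-0.3, -0.4, -1.3]
width: 0.0157
grip_force: 20.0
```

```bash
python3 p.py 0.612,-0.208,0.12,-0.049 0.612,-0.208,0.02,-0.049
python3 - <<'E'
from h import *
save(cam('side'),'s3.png',(130,120,380,320),3)
E
```

```text
t 23.45 j7 1.72 w 0.0157 gf 20.0 [ 0.423  -0.2073  0.1201]
0.612,-0.208,0.12,-0.049 turn [ 0.   -0.    9.96] shift [0.21 4.72 0.  ]
0.612,-0.208,0.02,-0.049 turn [0. 0. 0.] shift [0.  0.  2.5]
```

View pics/s3.png

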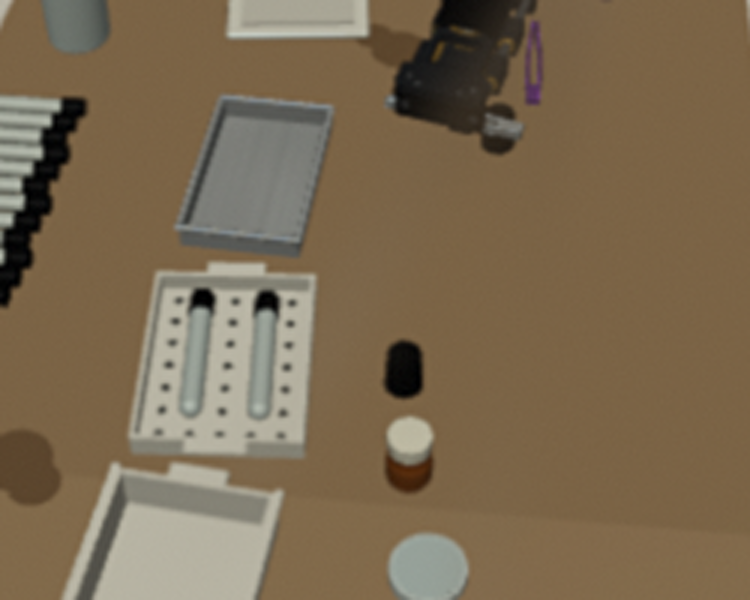

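Both tubes lie parallel in the tray at crop (197,352) and (263,352). The forceps are held level and showing at (503,127).

Call:
{"op": "carry_out", "data": {
  "moves": [
    [0,0,0,0,0,0.905],
    [0,0,0,0,0,0.905],
    [0,0,0,0,0,0.905],
    [0,0,0,0,0,0.905],
    [0,0,0,0,0,0.905],
    [0,0,0,0,0,0.905],
    [0,0,0,0,0,0.905],
    [0,0,0,0,0,0.905],
    [0,0,0,0,0,0.905],
    [0,0,0,0,0,0.905],
    [0,0,0,0,0,0.91],
    [0.035,0.785,0,0,0,0],
    [0.035,0.785,0,0,0,0],
    [0.035,0.785,0,0,0,0],
    [0.035,0.785,0,0,0,0],
    [0.035,0.785,0,0,0,0],
    [0.035,0.785,0,0,0,0],
    [0,0,0,0,0,0],
    [0,0,0,0,0,0]
  ]
}}

```text
time: 25.88
ee_pos: [0.6107, -0.2084, 0.1189]
eef_rot: [0.724, 0.689, -0.001, -0.001]
ft_force: [-0.4, -0.8, -0.0]
width: 0.0158
grip_force: 20.0
```

```bash
python3 p.py 0.612,-0.208,0.0195,-0.049
```

```text
t 25.88 j7 0.28 w 0.0158 gf 20.0 [ 0.6107 -0.2084  0.1189]
0.612,-0.208,0.0195,-0.049 turn [-0.02 -0.   -0.  ] shift [0.01 0.03 2.49]
```

Call:
{"op": "carry_out", "data": {
  "moves": [
    [0,0.02,0.7,0,0,0],
    [0,0,0.7,0,0,0],
    [0,0,0.5,0,0,0],
    [0,0,0.3,0,0,0],
    [0,0,0.28,0,0,0],
    [0,0,0,0,0,0],
    [0,0,0,0,0,0]
  ]
}}

```text
time: 26.75
ee_pos: [0.6131, -0.2084, 0.0216]
eef_rot: [0.724, 0.69, 0.0, 0.0]
ft_force: [-1.0, -0.0, -0.6]
width: 0.0155
grip_force: 20.0
```

Call:
{"op": "carry_out", "data": {
  "moves": [
    [0,0,0,0,0,0],
    [0,0,0,0,0,0],
    [0,0,0,0,0,0],
    [0,0,0,0,0,0],
    [0,0,-0.5,0,0,0],
    [0,0,-0.7,0,0,0],
    [0,0,-0.8,0,0,0],
    [0,0,-0.5,0,0,0],
    [0,0,0,0,0,0]
  ],
  "fingers": 32
}}

```text
time: 27.88
ee_pos: [0.6136, -0.2086, 0.1231]
eef_rot: [0.724, 0.69, 0.001, 0.001]
ft_force: [0.7, 0.2, -0.1]
width: 0.0321
grip_force: 0.0
```

```bash
python3 p.py 0.391,-0.2985,0.12,-0.08 0.391,-0.2985,0.022,-0.08 
python3 - <<'E'
from m import *
c=pickle.load(open('top0.pkl','rb'));C=cloud(c)
for b in [(300,295,332,327),(455,325,490,355)]:
    m=meas(c,C,b,.035,.05); v,u=np.nonzero(m); print(m.sum(),plane(c,np.c_[u,v],.04).mean(0), C[m].mean(0))
E
```

```text
t 27.88 j7 0.28 w 0.0321 gf 0.0 [ 0.6136 -0.2086  0.1231]
0.391,-0.2985,0.12,-0.08 turn [0.02 0.   0.22] shift [-2.69 -5.37  0.08]
0.391,-0.2985,0.022,-0.08 turn [0. 0. 0.] shift [0.   0.   2.45]
79 [0.45428922 0.0056219  0.04      ] [0.45442013 0.00576722 0.0390216 ]
81 [ 0.39047378 -0.29860553  0.04      ] [ 0.39050298 -0.29867233  0.03957293]
```

Call:
{"op": "carry_out", "data": {
  "moves": [
    [0,0,0,0,0,0.22],
    [-0.385,-0.77,0.01,0,0,0],
    [-0.385,-0.77,0.01,0,0,0],
    [-0.385,-0.77,0.01,0,0,0],
    [-0.385,-0.77,0.01,0,0,0],
    [-0.385,-0.77,0.01,0,0,0],
    [-0.385,-0.77,0.01,0,0,0],
    [-0.385,-0.76,0.01,0,0,0],
    [0,0,0,0,0,0],
    [0,0,0,0,0,0]
  ],
  "fingers": 62
}}

```text
time: 29.12
ee_pos: [0.3899, -0.298, 0.1176]
eef_rot: [0.735, 0.678, 0.0, -0.0]
ft_force: [0.1, 1.0, 0.6]
width: 0.0622
grip_force: 0.0
```

```bash
python3 p.py 0.391,-0.2985,0.022,-0.08
```

```text
t 29.12 j7 0.52 w 0.0622 gf 0.0 [ 0.3899 -0.298   0.1176]
0.391,-0.2985,0.022,-0.08 turn [-0. -0.  0.] shift [-0.01  0.03  2.39]
```

Call:
{"op": "carry_out", "data": {
  "moves": [
    [0,0.02,0.7,0,0,0],
    [0,0,0.7,0,0,0],
    [0,0,0.5,0,0,0],
    [0,0,0.3,0,0,0],
    [0,0,0.2,0,0,0],
    [0,0,0,0,0,0],
    [0,0,0,0,0,0]
  ]
}}

```text
time: 30.0
ee_pos: [0.3908, -0.2988, 0.0227]
eef_rot: [0.735, 0.678, 0.0, 0.0]
ft_force: [0.0, -0.0, 0.5]
width: 0.0618
grip_force: 0.0
```

Call:
{"op": "carry_out", "data": {
  "moves": [
    [0,0,0,0,0,0],
    [0,0,0,0,0,0],
    [0,0,0,0,0,0],
    [0,0,0,0,0,0],
    [0,0,0,0,0,0],
    [0,0,0,0,0,0],
    [0,0,-0.4,0,0,0],
    [0,0,-0.7,0,0,0],
    [0,0,-0.75,0,0,0],
    [0,0,-0.75,0,0,0],
    [0,0,-0.4,0,0,0],
    [0,0,0,0,0,0]
  ],
  "fingers": 20
}}

```text
time: 31.5
ee_pos: [0.3908, -0.2989, 0.1431]
eef_rot: [0.735, 0.678, 0.0, 0.001]
ft_force: [0.0, 0.7, -0.8]
width: 0.0316
grip_force: 20.0
```

```bash
python3 p.py 0.61,0.26,0.135,-0.08 0.61,0.26,0.028,-0.08
python3 - <<'E'
from h import *
save(cam('side'),'s4.png',(170,100,380,300),3)
E
```

```text
t 31.5 j7 0.51 w 0.0316 gf 20.0 [ 0.3908 -0.2989  0.1431]
0.61,0.26,0.135,-0.08 turn [0.01 0.   0.  ] shift [14.37  4.34  0.2 ]
0.61,0.26,0.028,-0.08 turn [0. 0. 0.] shift [0.   0.   2.67]
```

View pics/s4.png

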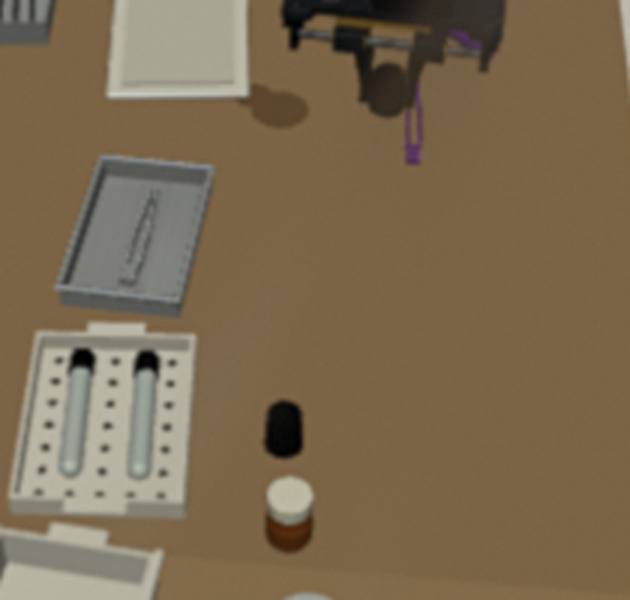

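The forceps lie lengthwise in the steel dish at crop (140,235). The stopper is held upright at (387,90).

Call:
{"op": "carry_out", "data": {
  "moves": [
    [0.8,0.24,0,0,0,0],
    [0.8,0.24,0,0,0,0],
    [0.8,0.24,0,0,0,0],
    [0.8,0.24,0,0,0,0],
    [0.8,0.24,0,0,0,0],
    [0.8,0.24,0,0,0,0],
    [0.8,0.24,0,0,0,0],
    [0.8,0.24,0,0,0,0],
    [0.8,0.24,0,0,0,0],
    [0.8,0.24,0,0,0,0],
    [0.8,0.24,0,0,0,0],
    [0.8,0.24,0,0,0,0],
    [0.8,0.24,0,0,0,0],
    [0.8,0.24,0,0,0,0],
    [0.8,0.24,0,0,0,0],
    [0.8,0.24,0,0,0,0],
    [0.8,0.24,0,0,0,0],
    [0.77,0.26,0,0,0,0],
    [0,0,0,0,0,0],
    [0,0,0,0,0,0]
  ]
}}

```text
time: 34.05
ee_pos: [0.6086, 0.2595, 0.1407]
eef_rot: [0.735, 0.678, -0.001, -0.0]
ft_force: [-0.6, -0.2, 0.5]
width: 0.0313
grip_force: 20.0
```

```bash
python3 p.py 0.61,0.26,0.028,-0.08
```

```text
t 34.05 j7 -0.58 w 0.0313 gf 20.0 [0.6086 0.2595 0.1407]
0.61,0.26,0.028,-0.08 turn [-0.01  0.01 -0.  ] shift [0.02 0.03 2.82]
```

Call:
{"op": "carry_out", "data": {
  "moves": [
    [0.02,0.03,0.7,0,0,0],
    [0,0,0.7,0,0,0],
    [0,0,0.6,0,0,0],
    [0,0,0.4,0,0,0],
    [0,0,0.25,0,0,0],
    [0,0,0.17,0,0,0],
    [0,0,0,0,0,0],
    [0,0,0,0,0,0]
  ]
}}

```text
time: 35.05
ee_pos: [0.6108, 0.2615, 0.03]
eef_rot: [0.735, 0.678, 0.001, 0.0]
ft_force: [0.5, 0.7, -0.8]
width: 0.0319
grip_force: 20.0
```

Call:
{"op": "carry_out", "data": {
  "moves": [
    [0,0,0,0,0,0],
    [0,0,0,0,0,0],
    [0,0,0,0,0,0],
    [0,0,0,0,0,0],
    [0,0,-0.4,0,0,0],
    [0,0,-0.7,0,0,0],
    [0,0,-0.8,0,0,0],
    [0,0,-0.8,0,0,0],
    [0,0,0,0,0,0]
  ],
  "fingers": 50
}}

```text
time: 36.17
ee_pos: [0.6121, 0.2621, 0.1419]
eef_rot: [0.735, 0.678, 0.003, 0.001]
ft_force: [-0.5, 0.5, -0.4]
width: 0.0496
grip_force: 0.0
```

```bash
python3 p.py 0.454,0.0055,0.12,-0.08 0.454,0.0055,0.022,-0.08
```

```text
t 36.17 j7 -0.59 w 0.0496 gf 0.0 [0.6121 0.2621 0.1419]
0.454,0.0055,0.12,-0.08 turn [ 0.04 -0.02  0.  ] shift [-6.71 -3.43  0.55]
0.454,0.0055,0.022,-0.08 turn [0. 0. 0.] shift [0.   0.   2.45]
```

Call:
{"op": "carry_out", "data": {
  "moves": [
    [-0.745,-0.38,0.06,0,0,0],
    [-0.745,-0.38,0.06,0,0,0],
    [-0.745,-0.38,0.06,0,0,0],
    [-0.745,-0.38,0.06,0,0,0],
    [-0.745,-0.38,0.06,0,0,0],
    [-0.745,-0.38,0.06,0,0,0],
    [-0.745,-0.38,0.06,0,0,0],
    [-0.745,-0.38,0.06,0,0,0],
    [-0.745,-0.38,0.06,0,0,0],
    [0,0,0,0,0,0],
    [0,0,0,0,0,0]
  ],
  "fingers": 62
}}

```text
time: 37.55
ee_pos: [0.453, 0.0054, 0.116]
eef_rot: [0.735, 0.678, 0.0, 0.0]
ft_force: [-0.1, 0.2, 0.0]
width: 0.062
grip_force: 0.0
```

```bash
python3 p.py 0.454,0.0055,0.022,-0.08
```

```text
t 37.55 j7 -0.19 w 0.062 gf 0.0 [0.453  0.0054 0.116 ]
0.454,0.0055,0.022,-0.08 turn [ 0. -0.  0.] shift [0.01 0.02 2.35]
```

Call:
{"op": "carry_out", "data": {
  "moves": [
    [0,0.02,0.7,0,0,0],
    [0,0,0.7,0,0,0],
    [0,0,0.5,0,0,0],
    [0,0,0.3,0,0,0],
    [0,0,0.15,0,0,0],
    [0,0,0,0,0,0],
    [0,0,0,0,0,0]
  ]
}}

```text
time: 38.42
ee_pos: [0.454, 0.0048, 0.0223]
eef_rot: [0.735, 0.678, 0.0, 0.0]
ft_force: [0.1, -0.9, 0.5]
width: 0.0625
grip_force: 0.0
```

Call:
{"op": "carry_out", "data": {
  "moves": [
    [0,0,0,0,0,0],
    [0,0,0,0,0,0],
    [0,0,0,0,0,0],
    [0,0,0,0,0,0],
    [0,0,0,0,0,0],
    [0,0,0,0,0,0],
    [0,0,-0.4,0,0,0],
    [0,0,-0.7,0,0,0],
    [0,0,-0.75,0,0,0],
    [0,0,-0.75,0,0,0],
    [0,0,-0.4,0,0,0],
    [0,0,0,0,0,0]
  ],
  "fingers": 20
}}

```text
time: 39.92
ee_pos: [0.454, 0.0048, 0.1427]
eef_rot: [0.735, 0.678, 0.001, 0.001]
ft_force: [0.0, 0.5, -0.7]
width: 0.0315
grip_force: 19.9
```

```bash
python3 p.py 0.604,0.19,0.14,-0.08 0.604,0.19,0.028,-0.08
python3 - <<'E'
from h import *
save(cam('side'),'s5.png',(130,180,380,384),3)
E
```

```text
t 39.92 j7 -0.19 w 0.0315 gf 19.9 [0.454  0.0048 0.1427]
0.604,0.19,0.14,-0.08 turn [ 0.01 -0.    0.  ] shift [4.92 3.37 0.07]
0.604,0.19,0.028,-0.08 turn [0. 0. 0.] shift [0.  0.  2.8]
```

View pics/s5.png

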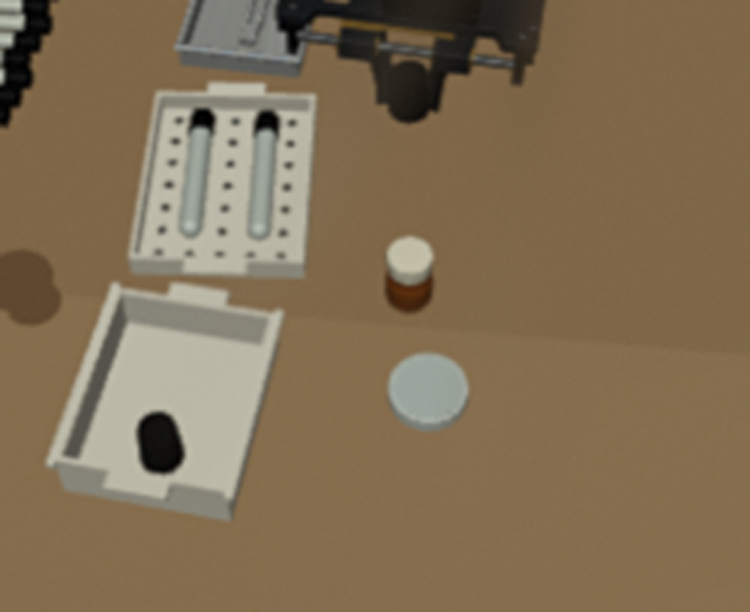

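The first stopper stands in the tub at crop (160,440), with its lean matching the perspective. The second is gripped at (408,90), and the jar and petri dish are untouched.

Call:
{"op": "carry_out", "data": {
  "moves": [
    [0.7,0.48,0,0,0,0],
    [0.7,0.48,0,0,0,0],
    [0.7,0.48,0,0,0,0],
    [0.7,0.48,0,0,0,0],
    [0.7,0.48,0,0,0,0],
    [0.7,0.48,0,0,0,0],
    [0.72,0.49,0,0,0,0],
    [0,0,0,0,0,0],
    [0,0,0,0,0,0]
  ]
}}

```text
time: 41.1
ee_pos: [0.6028, 0.1894, 0.1402]
eef_rot: [0.735, 0.678, -0.001, -0.0]
ft_force: [-0.7, -1.1, 0.1]
width: 0.0312
grip_force: 19.9
```

```bash
python3 p.py 0.604,0.19,0.028,-0.08
```

```text
t 41.1 j7 -0.48 w 0.0312 gf 19.9 [0.6028 0.1894 0.1402]
0.604,0.19,0.028,-0.08 turn [-0.02  0.01  0.  ] shift [0.02 0.03 2.8 ]
```

Call:
{"op": "carry_out", "data": {
  "moves": [
    [0,0,0.7,0,0,0],
    [0,0,0.7,0,0,0],
    [0,0,0.6,0,0,0],
    [0,0,0.4,0,0,0],
    [0,0,0.25,0,0,0],
    [0,0,0.18,0,0,0],
    [0,0,0,0,0,0],
    [0,0,0,0,0,0]
  ]
}}

```text
time: 42.1
ee_pos: [0.6039, 0.1903, 0.0292]
eef_rot: [0.735, 0.678, 0.0, 0.0]
ft_force: [0.8, -0.3, -0.6]
width: 0.0313
grip_force: 19.9
```

Call:
{"op": "carry_out", "data": {
  "moves": [
    [0,0,0,0,0,0],
    [0,0,0,0,0,0],
    [0,0,0,0,0,0],
    [0,0,0,0,0,0],
    [0,0,-0.4,0,0,0],
    [0,0,-0.7,0,0,0],
    [0,0,-0.8,0,0,0],
    [0,0,-0.8,0,0,0],
    [0,0,-0.8,0,0,0],
    [0,0,-0.8,0,0,0],
    [0,0,0,0,0,0],
    [0,0,0,0,0,0]
  ],
  "fingers": 50
}}

```text
time: 43.6
ee_pos: [0.6033, 0.1901, 0.2006]
eef_rot: [0.735, 0.678, 0.0, -0.0]
ft_force: [-0.1, -0.5, -0.3]
width: 0.0496
grip_force: 0.0
```

Call:
{"op": "carry_out", "data": {
  "moves": [
    [-0.9,0,0,0,0,0],
    [-0.9,0,0,0,0,0],
    [-0.9,0,0,0,0,0],
    [-0.9,0,0,0,0,0],
    [-0.9,0,0,0,0,0],
    [-0.9,0,0,0,0,0],
    [-0.9,0,0,0,0,0],
    [-0.9,0,0,0,0,0],
    [-0.9,0,0,0,0,0],
    [-0.9,0,0,0,0,0],
    [-0.9,0,0,0,0,0],
    [-0.9,0,0,0,0,0],
    [0,0,0,0,0,0],
    [0,0,0,0,0,0]
  ]
}}

```text
time: 45.35
ee_pos: [0.5689, -0.2395, 0.1996]
eef_rot: [0.735, 0.679, -0.0, -0.001]
ft_force: [-0.3, 1.2, 0.5]
width: 0.0503
grip_force: 0.0
```

```bash
python3 - <<'E'
from m import *
c=cam('side'); save(c,'s6.png',(130,120,380,384),2.2)
C=cloud(c)
hsv=cv2.cvtColor(c['pixels'],cv2.COLOR_RGB2HSV)
def fr(p,o,th): d=p[:,:2]-o; return np.c_[d[:,0]*np.cos(th)+d[:,1]*np.sin(th),-d[:,0]*np.sin(th)+d[:,1]*np.cos(th),p[:,2]]
F=fr(C.reshape(-1,3),np.array([.607,.225]),-.08).reshape(C.shape)
m=((abs(F[...,0])<.056)&(abs(F[...,1])<.068)&(hsv[...,2]<80)).astype(np.uint8)
k,l,s,_=cv2.connectedComponentsWithStats(m)
for i in range(1,k):
    if s[i,4]>40:
        P=F[l==i]; t=P[P[:,2]>np.percentile(P[:,2],95)-.004]; print('stopper',len(P),P.mean(0).round(3),'zmax',np.percentile(P[:,2],97).round(3),'top',t.mean(0).round(3),t.std(0).round(3))
E
```

```text
stopper 234 [-0.002 -0.025  0.034] zmax 0.047 top [ 0.    -0.03   0.045] [0.007 0.007 0.001]
stopper 240 [-0.001  0.045  0.034] zmax 0.046 top [0.001 0.041 0.044] [0.007 0.007 0.001]
```

View pics/s6.png

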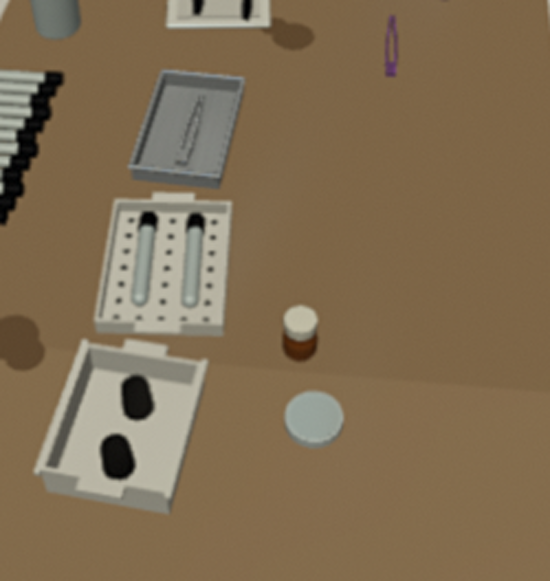

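Everything is in place. The stopper tops are level at 44–45 mm (4 mm floor plus 40 mm), the tubes and forceps lie flat and lengthwise, and the jar and petri dish stand where they were. I'm handing it in.

```bash
python3 -c "
from bench import r
print(r.close_job())"
```

```text
the job is handed in; nothing more can be done
None
```

The job is handed in with no verdict shown: both tubes are in the perforated tray, both stoppers stand in the tub, the forceps lie in the steel dish, and the jar and petri dish were left alone (about 45 s of the 125 s used).

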